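# Tap the grease cup true on its floating stage and bed it down

### The job

The orange-lidded grease cup sits off-centre on the floating stage: tap it gently from one end and the other until it stands in the middle of the sliding platen (level with the red marks on the guides) and the platen itself is back at its middle (its red marks in line with those on the base), and take the hand away. Then bed the cup by pressing straight down on the middle of its lid with about 12 newtons for a good half second, and let go, leaving it centred. Never put more than 20 newtons on the cup, never move it by pushing the stage itself, and disturb nothing else.

Things in the scene. Friction and masses are not known exactly. Their poses are not given: they have to be found in the camera images.
- cup: Loose closed steel grease cup, 92 mm diameter (too wide to grip), 52 mm high, 0.68 to 0.98 kg, orange flat lid with a white 20 mm spot in its middle. Origin: centre of its underside, z up. Stands on the platen between two guides, so it slides only along the platen's y (2.5 mm play each way across). Sliding it over the platen takes 3 to 7 N, hidden. Starts 10 to 40 mm off the platen's middle.
- platen_mark (a point): Middle of the platen's top face, 32 mm above the table, moving with the platen. y along its sliding direction, x across, z up. Platen: dark steel slide, 112 mm (x) by 186 mm (y). The cup is centred when its origin is at y = 0 of this frame.
- platen (a joint): Position of the platen on its base, -0.016 to 0.016 m, positive to the stage's +y; 0 = middle, red marks in line. 2 N friction plus 20 N s/m damping against 260 N/m centring springs: it stays where left within 7 mm of the middle. A light push on the cup carries the platen along; a harder one slides the cup over it once the springs hold it; let go, both spring part of the way back.
- guide_mark (a point): Middle of the top of the guide strip on the platen's +x side, 51.5 mm across from and 10 mm above platen_mark. A bright guide strip runs along each long side of the platen (inner faces at x = +-48.5 mm, 6 mm thick, 10 mm high); both have a red 3 mm line across their tops at the platen's middle.
- stage: Fixed grey base, 150 mm (x) by 220 mm (y), with aluminium rails 34 mm high along its long sides at x = +-67 mm, each with a red 3 mm line at its middle. Origin: centre of its underside, on the table; y along the platen's sliding direction, at any yaw. Push neither it nor the platen or guides with the arm (brushes under 2 N are forgiven).
- spare_cup: Bystander: a like cup with a blue lid on the table, 92 mm in diameter, 52 mm high; origin under its centre. Leave alone.
- amber_bottle: Bystander: amber glass bottle, 64 mm in diameter, 150 mm high; origin under its centre.
- sample_jar: Bystander: amber jar with black cap, 60 mm in diameter, 70 mm high; origin under its centre.
- beaker: Bystander: empty glass beaker, 80 mm in diameter, 100 mm high; origin under its centre.
- screwdriver: Bystander: a 180 mm screwdriver lying on the table beyond the stage; origin under its middle.
- cap_tray: Bystander: low white tray 90 x 140 mm, 30 mm high; origin under its centre.
- ref_weight: Bystander: brass weight, 40 mm in diameter, 40 mm high; origin under its centre.
Things that resemble listed ones, but are neither listed nor needed, are in the scene too. What is shaped like the cup but pink or turquoise is not meant.

How it is judged:
By the outcome, as a careful person would: the job done as asked, in the order asked, and still so for the second after the job is handed in, with the robot touching nothing.
It also fails if it takes over 72 s, if anything falls off the work surface, if the arm or the gripper's body presses on something with over 40 N, if the wrist force passes 120 N, or if a joint passes its speed limit or range.

### The arm

A 6-joint arm with a two-finger parallel gripper is mounted at the origin on the work surface. World frame = base frame: x ahead of the robot, y to its left, z up, the work surface at z = 0. Lengths are in m, angles in rad, forces in N, time in s.
With the tool pointing down it reaches from about 0.375 to 0.975 m from the base axis. Payload 3.8 kg.
Tool frame: the origin (TCP) lies midway between the tips of the shut fingers; the grasp point (between the pads) lies 19 mm behind it; z points along the fingers, y is the line along which they close (so a half turn about z gives the same grasp; the last joint's range is limited). The gripper opens to 88 mm and grips with 3 to 60 N. Pads are 18 mm wide; open, the fingers measure 123 mm over their backs; the gripper's body (75 mm by 187 mm) begins 45 mm behind the grasp point.
Start: joints at [1.291, 0.264, 1.604, -0, 1.274, -0.037], TCP at [0.162, 0.655, 0.212] pointing down, gripper open.
Joint ranges: [-2.63, 2.63], [-0.94, 2.18], [0.31, 2.57], [-1.31, 4.45], [0, 2.66], [-2.55, 2.55]. Speed limits (rad/s): [2.57, 2.57, 3.14, 3.14, 3.14, 3.14].

### API

Orientations are given as a rotation vector (axis times angle).
In Python, from bench import sense, capture, manip gives the robot as it stands.
- The arm moves only by the tool step_arm, never from a script. Its arguments are lists of equal length, an entry for each row: "travel": the shift along the tool's x, y, z in cm, a list of three; "twist": the turn, a rotation vector about the tool's x, y, z in units of 5 degrees (1.0 is 5 degrees), a list of three. A call has exactly 5 rows; each row is the pose to reach, as a shift and turn from the pose commanded when the call began, along the tool's axes at that moment; what a row does not reach only later rows make up. A row lasts 1/10 s, in which the tool goes at most 50 mm and 8.59 degrees, less where a joint would pass 70% of its speed; a pose out of reach is approached as far as the arm can. A call with a gripper value outside its range is refused whole. "jaw" is the closure, from 0 (fully open) to 1 (shut), set as the call begins (left out, the last holds). The fingers move at their own pace and stop on an object; "grip_force" is the grip in N (left out, the last holds). Time passes only in rows, so rows that repeat a pose let the fingers close, or fill a call up. It gives the time, the measured TCP pose, the force, the opening and the grip force at its end, in the units of the state.
- sense(): the state, without advancing time (a new reading comes with each control period).
- capture(name): name is "side" or "top"; returns a dict with "color" (420x560x3 uint8, blue, green, red), "fx", "fy", "cx", "cy" (pixels), "R" (3x3) and "t" (3): a world point X has camera coordinates R X + t. Camera axes: x right, y down, z forward; pixel columns grow to the right and rows downward; lengths in m; the calibration is good to about 2 mm. A picture is of the moment at which its call begins. There is no depth.
- manip.hand_in(): hands the job in; it is judged then, once.
The state is a dict: "time_s": time; "joint_positions": joint angles; "qd": joint speeds; "joint_efforts": joint torques, N m; "tcp_pos": TCP position; "ee_rot": TCP orientation; "wrist_force": force on the tool from outside, world axes, zero at the start; "torque": the same for the moment, N m; "opening": finger opening in m; "grip_force": force on a finger pad.
Only numpy, scipy, OpenCV 4.12 (cv2) and the standard library are available. Lean on these libraries where they do the work, as an engineer would, in place of code of your own. Each camera call takes 0.05 s, during which the arm holds its last target. There are 200 camera calls.

## Working session

There is one attempt and no reset: what is moved stays moved. The work goes in short steps, Python scripts to look and compute and a tool call to move; the robot and the scene stay as the last step left them, time stands still between calls to the robot, and variables do not carry over. Pictures are saved under pics/ and viewed, at most 10 in all, crops included, and the job is handed in when it is done.

Besides the shell and the picture viewer there is one more tool, called after "Emit:" as a command line: name --argument value ..., lists and objects as JSON in quotes. step_arm: Moves the arm, as the interface text tells. Its arguments: {"type":"object","properties":{"travel":{"type":"array"},"twist":{"type":"array"},"jaw":{"type":"number"},"grip_force":{"type":"number"}},"required":["travel","twist"]}

```bash
mkdir -p pics
cat > h.py <<'E'
import numpy as np, cv2
from bench import sense, capture, manip
def ray(c,u,v,z):
    R=np.array(c['R']);t=np.array(c['t']);o=-R.T@t
    d=R.T@np.array([(u-c['cx'])/c['fx'],(v-c['cy'])/c['fy'],1]);return o+d*(z-o[2])/d[2]
def proj(c,X):
    p=np.array(c['R'])@np.array(X)+np.array(c['t']);return c['fx']*p[0]/p[2]+c['cx'],c['fy']*p[1]/p[2]+c['cy']
E
python3 - <<'E'
from h import *
a=capture('top');b=capture('side')
cv2.imwrite('pics/t0.png',a['color']);cv2.imwrite('pics/s0.png',b['color'])
for c in(a,b):print(c['fx'],-np.array(c['R']).T@np.array(c['t']))
s=sense();print(s['tcp_pos'],s['ee_rot'],s['wrist_force'],s['time_s'])
E
```

```text
423.3532394191162 [ 0.43669196 -0.02392939  1.32060409]
515.7256837487383 [ 0.03096741 -0.77966214  0.8352315 ]
[0.16209269 0.65453838 0.21111766] [-0.38036749 -3.11817466  0.00312015] [-0.16273123  0.2706847  -0.11562294] 0.1
```

View pics/t0.png

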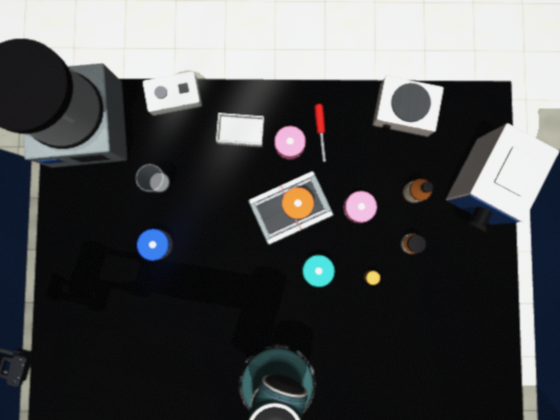

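View pics/s0.png

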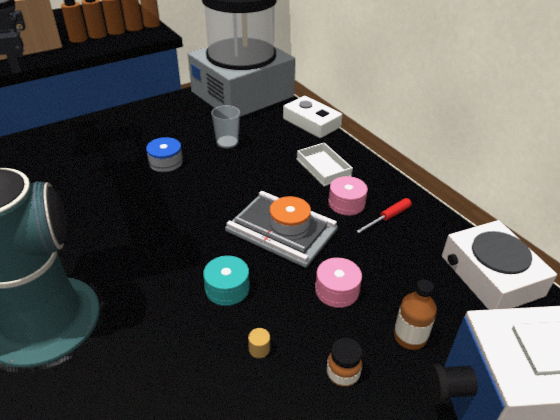

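Top view: the orange lid is at (298,203) on the grey stage. Lookalikes are pink at (361,207) and (290,142), turquoise at (319,271), and the blue spare at (153,245). Only the orange one stands on the stage between guides, so that is the cup. I'll confirm with a crop and measure.

```bash
cat >> h.py <<'E'
def orange(c,z=.084):
    im=c['color'];hs=cv2.cvtColor(im,cv2.COLOR_BGR2HSV)
    m=cv2.inRange(hs,(5,170,150),(18,255,255))
    n,l,st,_=cv2.connectedComponentsWithStats(m);k=1+np.argmax(st[1:,4])
    cs,_=cv2.findContours((l==k).astype('u1'),cv2.RETR_EXTERNAL,cv2.CHAIN_APPROX_NONE)
    h=cv2.convexHull(max(cs,key=len));e=cv2.fitEllipse(h);return e
E
python3 - <<'E'
from h import *
a=capture('top');b=capture('side')
for c in(a,b):
    e=orange(c);print(e,ray(c,*e[0],.084))
A=cv2.resize(a['color'][155:255,235:345],None,fx=7,fy=6*7/6,interpolation=cv2.INTER_CUBIC)[:, :]
A=cv2.resize(a['color'][160:250,240:340],None,fx=6,fy=6,interpolation=cv2.INTER_CUBIC)
B=cv2.resize(b['color'][180:270,220:345],None,fx=6,fy=6,interpolation=cv2.INTER_CUBIC)
cv2.imwrite('pics/ta.png',A);cv2.imwrite('pics/sa.png',B)
E
```

```text
((297.6811218261719, 202.7501220703125), (29.72600555419922, 31.016067504882812), 55.16633987426758) [ 0.54342985 -0.05988859  0.084     ]
((289.739013671875, 209.77395629882812), (27.666690826416016, 40.469940185546875), 88.97862243652344) [ 0.54034396 -0.06027146  0.084     ]
```

View pics/ta.png

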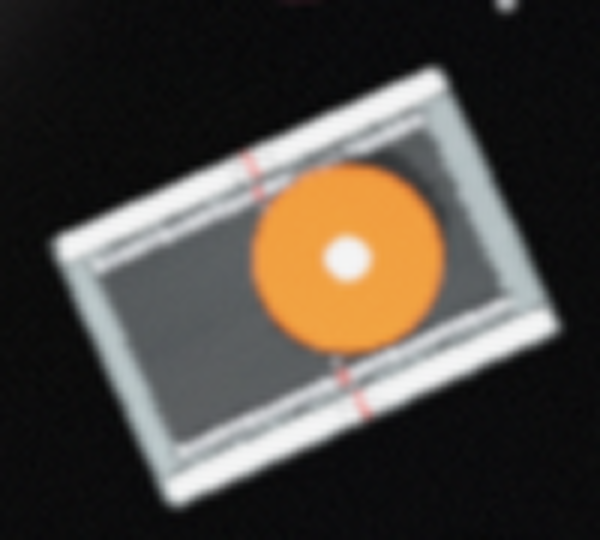

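View pics/sa.png

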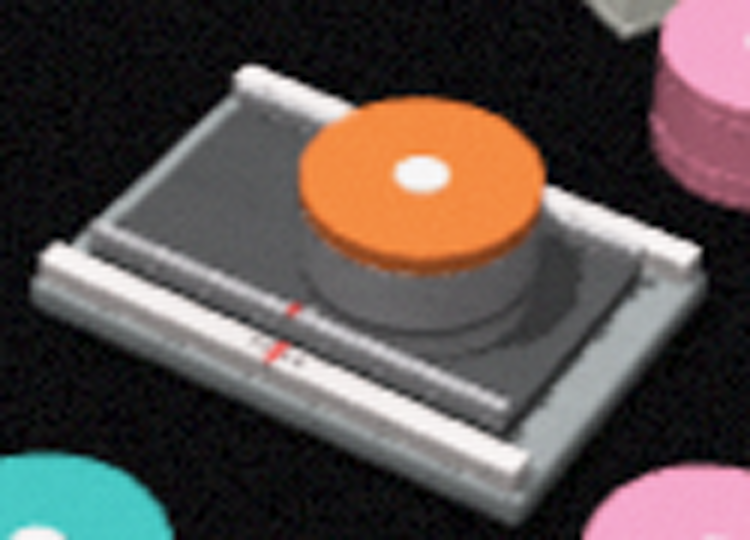

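The crops confirm it: the orange cup sits between the guides at crop (348,258), toward the right-hand end. The red marks are at crop (250,165) and (362,402) on the rails, and (259,190) and (344,377) on the guides. Next I'll fit the stage, platen and cup in metric terms.

```bash
cat >> h.py <<'E'
def red(c):
    im=c['color'].astype(float);B,G,Rr=im[...,0],im[...,1],im[...,2]
    return np.clip(Rr-np.maximum(G,B)-12,0,None)*(np.abs(G-B)<35)   # orange has G>>B
def pts(c,S,yaw,z,xr,yr=.03):
    w=red(c);v,u=np.nonzero(w>0);P=np.array([ray(c,i,j,z)[:2] for i,j in zip(u,v)])
    q=(P-S)@np.array([[np.cos(yaw),-np.sin(yaw)],[np.sin(yaw),np.cos(yaw)]])
    m=(abs(q[:,0]-xr[0])<xr[1])&(abs(q[:,1])<yr);ww=w[v,u][m]
    return (q[m]*ww[:,None]).sum(0)/max(ww.sum(),1e-9),ww.sum()
E
python3 - <<'E'
from h import *
a=capture('top');b=capture('side')
f=lambda u,v:((u+.5)/6-.5+240,(v+.5)/6-.5+160)
cor=[ray(a,*f(*p),.034)[:2] for p in[(437,70),(53,243),(172,507),(560,327)]]
cor=np.array(cor);print(cor,np.linalg.norm(np.diff(cor,axis=0),axis=1))
S=cor.mean(0)
# y axis of stage along long side; pick +y roughly world +y
d=cor[1]-cor[0]+cor[2]-cor[3];yaw=np.arctan2(-d[0],d[1]);print('S',S,'yaw',np.degrees(yaw))
g=lambda u,v:((u+.5)/6-.5+220,(v+.5)/6-.5+180)
cs=[ray(b,*g(*p),.034)[:2] for p in[(690,250),(245,75),(45,258),(520,470)]];cs=np.array(cs);print('side',cs,cs.mean(0),np.linalg.norm(np.diff(cs,axis=0),axis=1))
for c,n in((a,'top'),(b,'side')):
  for x,z,h in((67,.034,8),(-67,.034,8),(51.5,.042,4.5),(-51.5,.042,4.5)):
    print(n,x,pts(c,S,yaw,z,(x/1e3,h/1e3)))
  C=ray(c,*orange(c)[0],.084)[:2]-S;print('cup',C@np.array([[np.cos(yaw),-np.sin(yaw)],[np.sin(yaw),np.cos(yaw)]]))
E
```

```text
[[ 0.64487043 -0.10649885]
 [ 0.55547391  0.08890191]
 [ 0.42189806  0.02769899]
 [ 0.5133968  -0.16875272]] [0.21487949 0.14692959 0.21671478]
S [ 0.5339098  -0.03966267] yaw 24.779994368964157
side [[ 0.64019743 -0.10239507]
 [ 0.55015183  0.08273169]
 [ 0.42543741  0.02670671]
 [ 0.51511075 -0.16422821]] [ 0.53272436 -0.03929622] [0.20586433 0.13672047 0.21094419]
top 67 (array([ 0.06749424, -0.00050088]), np.float64(239.0))
top -67 (array([-0.06703238, -0.00069808]), np.float64(266.0))
top 51.5 (array([ 0.05076302, -0.00599021]), np.float64(336.0))
top -51.5 (array([-0.05046414,  0.00243989]), np.float64(172.0))
cup [ 0.00018939 -0.02238916]
side 67 (array([0.06038206, 0.00744702]), np.float64(35.0))
side -67 (array([-0.06560728,  0.00224992]), np.float64(882.0))
side 51.5 (array([0.05065559, 0.00433336]), np.float64(63.0))
side -51.5 (array([-0.05028553,  0.00477516]), np.float64(359.0))
cup [-0.00296265 -0.02170678]
```

Emit:
step_arm --travel '[[-2.5,-2.8,0],[-5.5,-6.2,0],[-8.5,-9.6,0],[-11.5,-13,0],[-14.5,-16.3,0]]' --twist '[[0,0,0],[0,0,0],[0,0,0],[0,0,0],[0,0,0]]' --jaw 1 --grip_force 10

```text
time_s: 0.8
tcp_pos: [0.2643, 0.4605, 0.2123]
ee_rot: [0.379, 3.118, 0.0]
wrist_force: [-0.3, -0.3, 0.7]
opening: 0.0505
grip_force: 0.0
```

Emit:
step_arm --travel '[[-3,-3.4,0],[-6,-6.8,0],[-9,-10.1,0],[-12,-13.5,0],[-15,-16.9,0]]' --twist '[[0,0,0],[0,0,0],[0,0,0],[0,0,0],[0,0,0]]'

```text
time_s: 1.3
tcp_pos: [0.3693, 0.2604, 0.2126]
ee_rot: [0.38, 3.118, 0.001]
wrist_force: [1.3, 0.5, -1.0]
opening: 0.0101
grip_force: 0.0
```

Emit:
step_arm --travel '[[-3,-3.4,0],[-6,-6.8,0],[-9,-10.1,0],[-12,-13.5,0],[-15,-16.9,0]]' --twist '[[0,0,0],[0,0,0],[0,0,0],[0,0,0],[0,0,0]]'

```text
time_s: 1.8
tcp_pos: [0.4744, 0.0601, 0.2127]
ee_rot: [0.381, 3.117, 0.001]
wrist_force: [0.7, 0.2, -0.0]
opening: 0.0004
grip_force: 0.0
```

Emit:
step_arm --travel '[[-3,-3.4,0],[-6,-6.8,0],[-9,-10.1,0],[-12,-13.5,0],[-15,-16.9,0]]' --twist '[[0,0,1.5],[0,0,3],[0,0,4.5],[0,0,6],[0,0,7.5]]'

```text
time_s: 2.3
tcp_pos: [0.5793, -0.1401, 0.2124]
ee_rot: [1.371, 2.826, 0.0]
wrist_force: [0.5, 0.4, 0.3]
opening: 0.0003
grip_force: 0.0
```

Emit:
step_arm --travel '[[0,0,0],[0,0,0],[0,0,0],[0,0,0],[0,0,0]]' --twist '[[0,0,1.4],[0,0,2.77],[0,0,2.77],[0,0,2.77],[0,0,2.77]]'

```text
time_s: 2.8
tcp_pos: [0.5787, -0.1379, 0.2124]
ee_rot: [1.691, 2.648, 0.0]
wrist_force: [0.2, 0.3, -0.4]
opening: 0.0005
grip_force: 0.0
```

Emit:
step_arm --travel '[[0,0,4],[0,0,8],[0,0,12],[0,0,14.5],[0,0,15.6]]' --twist '[[0,0,0],[0,0,0],[0,0,0],[0,0,0],[0,0,0]]'

```text
time_s: 3.3
tcp_pos: [0.5763, -0.1371, 0.0531]
ee_rot: [-1.689, -2.643, 0.002]
wrist_force: [-0.3, 0.1, 0.2]
opening: 0.0009
grip_force: 0.0
```

```bash
cat >> h.py <<'E'
S=np.array([.5335,-.0395]);YAW=np.radians(24.78)
RM=np.array([[np.cos(YAW),-np.sin(YAW)],[np.sin(YAW),np.cos(YAW)]])
ST=np.array([.5339,-.03966])
def report():
    s=sense();print('t',s['time_s'],'tcp stage',np.round((s['tcp_pos'][:2]-S)@RM*1e3,1),'z',round(s['tcp_pos'][2],4),'F stage',np.round(s['wrist_force'][:2]@RM,2),round(s['wrist_force'][2],2))
    for n in('top','side'):
        c=capture(n);r=pts(c,ST,YAW,.034,(-.067,.008));g=pts(c,ST,YAW,.042,(-.0515,.0045));o=orange(c)
        cu=((ray(c,*o[0],.084)[:2]-ST)@RM)*1e3;q=(g[0][1]-r[0][1])*1e3
        print(n,'rail',round(r[0][1]*1e3,2),int(r[1]),'platen',round(q,2),int(g[1]),'cup',np.round(cu,1),'cup-rel-platen',round(cu[1]-g[0][1]*1e3,2),'ell',np.round(o[1],1))
E
python3 -c "
from h import *
report()"
```

```text
t 3.3 tcp stage [  -2.1 -106.5] z 0.0531 F stage [-0.22  0.17] 0.19
top rail 0.0 0 platen 1.88 215 cup [  4.8 -15.9] cup-rel-platen -17.81 ell [23.9 30.4]
side rail 2.2 847 platen 2.51 405 cup [ -4.3 -22.7] cup-rel-platen -27.39 ell [29.  39.8]
```

Emit:
step_arm --travel '[[0.5,0,0],[1,0,0],[1.5,0,0],[1.8,0,0],[2,0,0]]' --twist '[[0,0,0],[0,0,0],[0,0,0],[0,0,0],[0,0,0]]'

```text
time_s: 3.9
tcp_pos: [0.5706, -0.1197, 0.0571]
ee_rot: [1.693, 2.645, 0.001]
wrist_force: [-0.2, 0.6, 0.0]
opening: 0.0006
grip_force: 0.0
```

Emit:
step_arm --travel '[[0.15,0,0],[0.3,0,0],[0.45,0,0],[0.6,0,0],[0.75,0,0]]' --twist '[[0,0,0],[0,0,0],[0,0,0],[0,0,0],[0,0,0]]'

```text
time_s: 4.4
tcp_pos: [0.5672, -0.1132, 0.0562]
ee_rot: [-1.694, -2.645, 0.0]
wrist_force: [0.4, 0.6, -0.5]
opening: 0.0003
grip_force: 0.0
```

```bash
python3 -c "
from h import *
report()"
```

```text
t 4.4 tcp stage [ -0.3 -81. ] z 0.0562 F stage [0.59 0.36] -0.46
top rail 0.0 0 platen 0.0 0 cup [14.3 -1.4] cup-rel-platen -1.39 ell [12.2 24.8]
side rail 2.19 535 platen 2.45 411 cup [-111.6 -364.1] cup-rel-platen -368.75 ell [22.  31.7]
```

Emit:
step_arm --travel '[[0.1,0,0],[0.2,0,0],[0.3,0,0],[0.4,0,0],[0.5,0,0]]' --twist '[[0,0,0],[0,0,0],[0,0,0],[0,0,0],[0,0,0]]'

```text
time_s: 5.0
tcp_pos: [0.5656, -0.1093, 0.0565]
ee_rot: [1.693, 2.645, -0.001]
wrist_force: [1.0, -2.6, 0.1]
opening: 0.0004
grip_force: 1.5
```

Emit:
step_arm --travel '[[0.1,0,0],[0.2,0,0],[0.3,0,0],[0.4,0,0],[0.5,0,0]]' --twist '[[0,0,0],[0,0,0],[0,0,0],[0,0,0],[0,0,0]]'

```text
time_s: 5.5
tcp_pos: [0.5632, -0.1042, 0.0564]
ee_rot: [1.694, 2.645, 0.0]
wrist_force: [1.7, -3.5, 0.0]
opening: 0.0005
grip_force: 1.7
```

```bash
python3 -c "
from h import *
report()"
```

```text
t 5.5 tcp stage [ -0.1 -71.2] z 0.0564 F stage [ 0.11 -3.92] 0.02
top rail -1.2 41 platen 5.43 128 cup [16.1  8.6] cup-rel-platen 4.33 ell [ 9.9 23.6]
side rail 2.23 580 platen 5.36 365 cup [-111.7 -364.4] cup-rel-platen -371.97 ell [22.3 31.8]
```

Emit:
step_arm --travel '[[0.1,0,0],[0.2,0,0],[0.3,0,0],[0.4,0,0],[0.5,0,0]]' --twist '[[0,0,0],[0,0,0],[0,0,0],[0,0,0],[0,0,0]]'

```text
time_s: 6.1
tcp_pos: [0.561, -0.0995, 0.0564]
ee_rot: [1.694, 2.646, 0.0]
wrist_force: [1.8, -2.5, 0.1]
opening: 0.0005
grip_force: 1.7
```

Emit:
step_arm --travel '[[0.1,0,0],[0.2,0,0],[0.3,0,0],[0.4,0,0],[0.5,0,0]]' --twist '[[0,0,0],[0,0,0],[0,0,0],[0,0,0],[0,0,0]]'

```text
time_s: 6.6
tcp_pos: [0.5588, -0.095, 0.0563]
ee_rot: [-1.694, -2.646, 0.0]
wrist_force: [0.8, -2.6, 0.1]
opening: 0.0003
grip_force: 1.8
```

```bash
python3 -c "
from h import *
report()"
```

```text
t 6.6 tcp stage [ -0.3 -61. ] z 0.0563 F stage [-0.4  -2.72] 0.13
top rail -0.71 231 platen 6.02 75 cup [-20.9 -16. ] cup-rel-platen -21.32 ell [13.  23.5]
side rail 2.25 657 platen 6.17 491 cup [-111.7 -364.2] cup-rel-platen -372.66 ell [22.5 31.7]
```

Emit:
step_arm --travel '[[0.1,0,0],[0.2,0,0],[0.3,0,0],[0.4,0,0],[0.5,0,0]]' --twist '[[0,0,0],[0,0,0],[0,0,0],[0,0,0],[0,0,0]]'

```text
time_s: 7.2
tcp_pos: [0.5567, -0.0904, 0.0563]
ee_rot: [-1.694, -2.646, 0.0]
wrist_force: [2.2, -3.6, 1.1]
opening: 0.0006
grip_force: 1.8
```

Emit:
step_arm --travel '[[0.1,0,0],[0.2,0,0],[0.3,0,0],[0.4,0,0],[0.5,0,0]]' --twist '[[0,0,0],[0,0,0],[0,0,0],[0,0,0],[0,0,0]]'

```text
time_s: 7.7
tcp_pos: [0.5547, -0.0859, 0.0563]
ee_rot: [1.694, 2.646, -0.0]
wrist_force: [2.0, -4.0, -0.1]
opening: 0.0007
grip_force: 1.8
```

```bash
python3 -c "
from h import *
report()"
```

```text
t 7.7 tcp stage [ -0.2 -51. ] z 0.0563 F stage [ 0.11 -4.51] -0.14
top rail -0.72 233 platen 5.98 64 cup [-19.7  -5.4] cup-rel-platen -10.64 ell [14.  22.8]
side rail 2.25 651 platen 6.36 194 cup [-112.4 -364.8] cup-rel-platen -373.38 ell [21.3 31.4]
```

Emit:
step_arm --travel '[[-0.3,0,0],[-1,0,0],[-3,0,0],[-6,0,0],[-9,0,0]]' --twist '[[0,0,0],[0,0,0],[0,0,0],[0,0,0],[0,0,0]]'

```text
time_s: 8.3
tcp_pos: [0.593, -0.1693, 0.0562]
ee_rot: [-1.693, -2.646, -0.0]
wrist_force: [0.5, -0.5, 0.0]
opening: 0.0005
grip_force: 0.0
```

Emit:
step_arm --travel '[[-2,0,-3],[-5,0,-6],[-8,0,-9],[-8,0,-9],[-8,0,-9]]' --twist '[[0,0,0],[0,0,0],[0,0,0],[0,0,0],[0,0,0]]'

```text
time_s: 8.8
tcp_pos: [0.6263, -0.242, 0.1468]
ee_rot: [1.696, 2.643, 0.001]
wrist_force: [-0.2, -0.5, -0.7]
opening: 0.0003
grip_force: 0.0
```

```bash
python3 -c "
from h import *
report()
cv2.imwrite('pics/t1.png',cv2.resize(capture('top')['color'][150:260,230:360],None,fx=6,fy=5.4,interpolation=cv2.INTER_CUBIC))"
```

```text
t 8.8 tcp stage [  -0.6 -222.8] z 0.1468 F stage [-0.43 -0.4 ] -0.68
top rail -0.61 222 platen 6.77 199 cup [-0.5  4.7] cup-rel-platen -1.44 ell [29.9 31.3]
side rail 2.27 542 platen 6.53 368 cup [-4.1  5.2] cup-rel-platen -3.63 ell [27.3 40.2]
```

```bash
cat >> h.py <<'E'
def spot(n):
    c=capture(n);e=orange(c);im=c['color'].astype(float)
    H,W=im.shape[:2];vv,uu=np.mgrid[:H,:W];m=((uu-e[0][0])**2+(vv-e[0][1])**2)<7**2
    w=np.clip(im[...,0]-95,0,None)*m  # blue channel: white high, orange low
    P=ray(c,(uu*w).sum()/w.sum(),(vv*w).sum()/w.sum(),.084)
    r=pts(c,ST,YAW,.034,(-.067,.008))[0]*1e3;g=pts(c,ST,YAW,.042,(-.0515,.0045))[0]*1e3;p=(P[:2]-ST)@RM*1e3
    print(n,'spot',np.round(p,2),'rail',np.round(r,2),'guide',np.round(g,2),'cup-stage',round(p[1]-r[1],2),'platen',round(g[1]-r[1],2),'rel',round(p[1]-g[1],2))
E
python3 -c "
from h import *
for i in range(2):
  spot('top');spot('side')"
```

```text
top spot [0.09 4.67] rail [-66.88  -0.63] guide [-50.84   6.1 ] cup-stage 5.3 platen 6.73 rel -1.43
side spot [0.33 7.19] rail [-65.6    2.25] guide [-50.18   8.71] cup-stage 4.93 platen 6.46 rel -1.52
top spot [0.09 4.67] rail [-66.94  -0.62] guide [-50.82   6.08] cup-stage 5.28 platen 6.69 rel -1.41
side spot [0.34 7.19] rail [-65.5    2.29] guide [-50.12   8.71] cup-stage 4.91 platen 6.43 rel -1.52
```

View pics/t1.png

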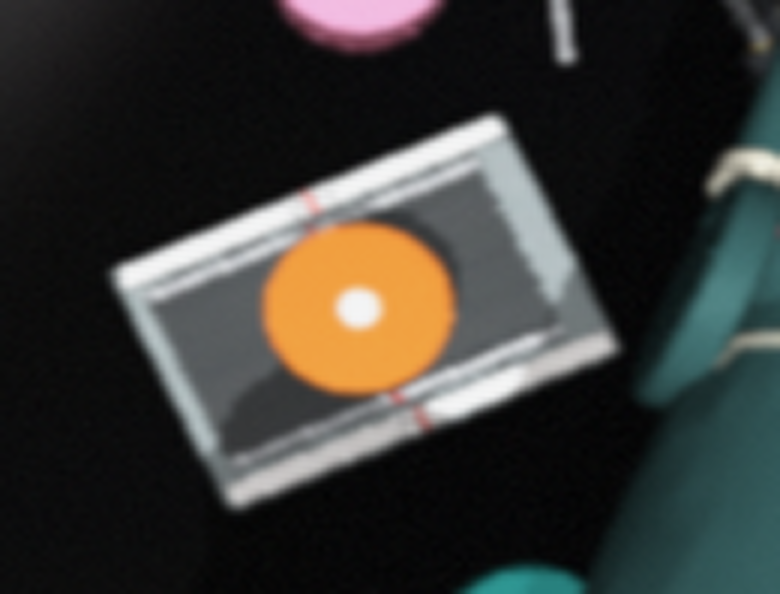

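Both cameras agree: cup relative to platen is −1.45 mm and the platen is at +6.55 mm. One more small nudge from the −y end, then I'll bring both back from the +y end.

Emit:
step_arm --travel '[[3,0,3],[6,0,6],[9,0,9.05],[12,0,9.05],[14,0,9.05]]' --twist '[[0,0,0],[0,0,0],[0,0,0],[0,0,0],[0,0,0]]'

```text
time_s: 9.65
tcp_pos: [0.5645, -0.1108, 0.0538]
ee_rot: [-1.69, -2.643, 0.002]
wrist_force: [0.3, -0.3, 0.6]
opening: 0.0006
grip_force: 0.0
```

Emit:
step_arm --travel '[[1,0,0],[1.8,0,0],[2.3,0,0],[2.7,0,0],[2.8,0,0]]' --twist '[[0,0,0],[0,0,0],[0,0,0],[0,0,0],[0,0,0]]'

```text
time_s: 10.15
tcp_pos: [0.556, -0.0881, 0.0563]
ee_rot: [1.694, 2.645, 0.0]
wrist_force: [-0.5, -0.2, 0.3]
opening: 0.0001
grip_force: 0.0
```

```bash
python3 -c "
from h import *
report()"
```

```text
t 10.15 tcp stage [  0.1 -53.5] z 0.0563 F stage [-0.53  0.01] 0.34
top rail -0.72 229 platen 5.93 78 cup [-18.6  -4.4] cup-rel-platen -9.62 ell [15.1 21.7]
side rail 2.25 657 platen 6.42 338 cup [-112.1 -364.8] cup-rel-platen -373.51 ell [21.8 31.4]
```

Emit:
step_arm --travel '[[0.1,0,0],[0.2,0,0],[0.3,0,0],[0.4,0,0],[0.4,0,0]]' --twist '[[0,0,0],[0,0,0],[0,0,0],[0,0,0],[0,0,0]]'

```text
time_s: 10.75
tcp_pos: [0.5542, -0.0845, 0.0559]
ee_rot: [1.693, 2.645, -0.0]
wrist_force: [1.3, -2.5, -0.1]
opening: 0.0004
grip_force: 1.6
```

```bash
python3 -c "
from h import *
report()"
```

```text
t 10.75 tcp stage [ -0.1 -49.6] z 0.0559 F stage [ 0.14 -2.84] -0.14
top rail -0.73 231 platen 6.07 73 cup [-20.1  -3.9] cup-rel-platen -9.23 ell [14.4 22.7]
side rail 2.26 644 platen 6.24 220 cup [-111.6 -364.5] cup-rel-platen -372.98 ell [22.5 31.2]
```

Emit:
step_arm --travel '[[-0.3,0,0],[-1,0,0],[-3,0,0],[-3.5,0,-4],[-3.5,0,-9]]' --twist '[[0,0,0],[0,0,0],[0,0,0],[0,0,0],[0,0,0]]'

```text
time_s: 11.35
tcp_pos: [0.5666, -0.1172, 0.1435]
ee_rot: [-1.692, -2.639, 0.004]
wrist_force: [-0.6, 0.0, -0.1]
opening: 0.0004
grip_force: 0.0
```

Emit:
step_arm --travel '[[1,0,-3],[5,0,-4],[10,0,-4],[15,0,-4],[20,0,-4]]' --twist '[[0,0,0],[0,0,0],[0,0,0],[0,0,0],[0,0,0]]'

```text
time_s: 11.85
tcp_pos: [0.4849, 0.0661, 0.1864]
ee_rot: [1.696, 2.644, 0.001]
wrist_force: [1.2, 0.8, -0.1]
opening: 0.0003
grip_force: 0.0
```

Emit:
step_arm --travel '[[4,0,0],[8,0,0],[12,0,0],[12,0,0],[12,0,0]]' --twist '[[0,0,0],[0,0,0],[0,0,0],[0,0,0],[0,0,0]]'

```text
time_s: 12.35
tcp_pos: [0.4351, 0.1748, 0.1861]
ee_rot: [1.691, 2.647, -0.0]
wrist_force: [-0.7, -0.5, -0.9]
opening: 0.0005
grip_force: 0.0
```

```bash
python3 -c "
from h import *
report()
spot('top');spot('side')"
```

```text
t 12.35 tcp stage [  0.5 235.8] z 0.1861 F stage [-0.83 -0.18] -0.9
top rail -0.7 266 platen 6.49 151 cup [-0.3  6.1] cup-rel-platen 0.28 ell [29.8 31.4]
side rail 2.27 885 platen 6.47 326 cup [-2.8  6.6] cup-rel-platen -2.14 ell [26.7 39.9]
top spot [0.18 6.11] rail [-67.03  -0.69] guide [-50.61   5.82] cup-stage 6.8 platen 6.51 rel 0.3
side spot [0.27 8.62] rail [-65.58   2.27] guide [-49.97   8.71] cup-stage 6.36 platen 6.44 rel -0.08
```

Emit:
step_arm --travel '[[-3,0,3],[-6,0,6],[-9,0,9],[-12,0,12],[-14,0,13]]' --twist '[[0,0,0],[0,0,0],[0,0,0],[0,0,0],[0,0,0]]'

```text
time_s: 13.05
tcp_pos: [0.4915, 0.0444, 0.0525]
ee_rot: [-1.696, -2.64, 0.005]
wrist_force: [0.0, 0.5, 0.6]
opening: 0.0006
grip_force: 0.0
```

Emit:
step_arm --travel '[[-1,0,0],[-2,0,0],[-2.6,0,0],[-3,0,0],[-3,0,0]]' --twist '[[0,0,0],[0,0,0],[0,0,0],[0,0,0],[0,0,0]]'

```text
time_s: 13.55
tcp_pos: [0.5066, 0.0203, 0.0568]
ee_rot: [1.693, 2.644, 0.002]
wrist_force: [0.6, -0.3, 0.5]
opening: 0.0007
grip_force: 0.0
```

```bash
python3 -c "
from h import *
report();spot('side')"
```

```text
t 13.55 tcp stage [ 0.6 65.6] z 0.0568 F stage [ 0.37 -0.54] 0.51
top rail -0.62 241 platen 6.34 73 cup [ -8.2 -15.4] cup-rel-platen -21.16 ell [14.5 25.2]
side rail 2.25 516 platen 6.4 159 cup [-2.   6.2] cup-rel-platen -2.4 ell [25.2 39.3]
side spot [0.96 8.57] rail [-65.78   2.25] guide [-49.7   8.7] cup-stage 6.33 platen 6.45 rel -0.13
```

Emit:
step_arm --travel '[[-0.1,0,0],[-0.2,0,0],[-0.3,0,0],[-0.4,0,0],[-0.5,0,0]]' --twist '[[0,0,0],[0,0,0],[0,0,0],[0,0,0],[0,0,0]]'

```text
time_s: 14.2
tcp_pos: [0.5077, 0.0158, 0.0557]
ee_rot: [-1.694, -2.645, -0.0]
wrist_force: [0.0, 1.4, -0.1]
opening: 0.0004
grip_force: 0.3
```

```bash
python3 -c "
from h import *
report();spot('side')"
```

```text
t 14.2 tcp stage [-0.2 61. ] z 0.0557 F stage [0.62 1.24] -0.14
top rail -0.57 182 platen 5.09 15 cup [ -7.1 -13.4] cup-rel-platen -17.96 ell [17.  23.9]
side rail 2.22 456 platen 5.82 177 cup [-1.7  5.2] cup-rel-platen -2.89 ell [25.1 39. ]
side spot [1.26 7.41] rail [-65.56   2.18] guide [-50.07   8.06] cup-stage 5.23 platen 5.88 rel -0.66
```

Emit:
step_arm --travel '[[-0.1,0,0],[-0.2,0,0],[-0.3,0,0],[-0.4,0,0],[-0.48,0,0]]' --twist '[[0,0,0],[0,0,0],[0,0,0],[0,0,0],[0,0,0]]'

```text
time_s: 14.85
tcp_pos: [0.5098, 0.0114, 0.0558]
ee_rot: [-1.694, -2.645, -0.0]
wrist_force: [-1.4, 2.0, 0.4]
opening: 0.0002
grip_force: 0.9
```

```bash
python3 -c "
from h import *
report();spot('side')"
```

```text
t 14.85 tcp stage [-0.2 56.2] z 0.0558 F stage [-0.47  2.42] 0.4
top rail -0.65 189 platen 0.65 0 cup [ -8.9 -20.2] cup-rel-platen -20.21 ell [15.3 22.8]
side rail 2.23 451 platen 1.04 174 cup [-1.8  0.9] cup-rel-platen -2.37 ell [25.7 39.1]
side spot [1.02 3.08] rail [-65.48   2.24] guide [-49.97   3.22] cup-stage 0.84 platen 0.98 rel -0.14
```

Emit:
step_arm --travel '[[-0.05,0,0],[-0.09,0,0],[-0.09,0,0],[-0.09,0,0],[-0.09,0,0]]' --twist '[[0,0,0],[0,0,0],[0,0,0],[0,0,0],[0,0,0]]'

```text
time_s: 15.5
tcp_pos: [0.5102, 0.0106, 0.0558]
ee_rot: [-1.694, -2.646, 0.0]
wrist_force: [-0.5, 2.2, 1.0]
opening: 0.0005
grip_force: 0.9
```

Emit:
step_arm --travel '[[0.3,0,0],[1,0,0],[3,0,-3],[6,0,-7],[9,0,-12]]' --twist '[[0,0,0],[0,0,0],[0,0,0],[0,0,0],[0,0,0]]'

```text
time_s: 16.0
tcp_pos: [0.4726, 0.0892, 0.1689]
ee_rot: [-1.694, -2.644, 0.003]
wrist_force: [0.1, 0.7, -0.5]
opening: 0.0006
grip_force: 0.0
```

Emit:
step_arm --travel '[[3,0,0],[6,0,0],[8,0,0],[8,0,0],[8,0,0]]' --twist '[[0,0,0],[0,0,0],[0,0,0],[0,0,0],[0,0,0]]'

```text
time_s: 16.5
tcp_pos: [0.4407, 0.1613, 0.1687]
ee_rot: [1.691, 2.647, -0.0]
wrist_force: [0.4, -0.5, 0.1]
opening: 0.0005
grip_force: 0.0
```

```bash
python3 -c "
from h import *
report()
spot('top');spot('side')
c=capture('top');w=red(c)
for x,z,h in((67,.034,8),(51.5,.042,4.5)): print(x,pts(c,ST,YAW,z,(x/1e3,h/1e3)))
cv2.imwrite('pics/t2.png',cv2.resize(c['color'][150:260,230:360],None,fx=6,fy=5.4,interpolation=cv2.INTER_CUBIC))"
```

```text
t 16.5 tcp stage [-1.000e-01  2.212e+02] z 0.1687 F stage [ 0.13 -0.58] 0.08
top rail -0.66 269 platen 0.82 81 cup [-0.2  0.1] cup-rel-platen -0.11 ell [29.9 31.1]
side rail 2.27 881 platen 0.53 441 cup [-4.2  0.4] cup-rel-platen -2.36 ell [27.6 40. ]
top spot [ 0.4  -0.06] rail [-67.04  -0.74] guide [-49.97   0.18] cup-stage 0.67 platen 0.92 rel -0.25
side spot [0.34 2.66] rail [-65.6    2.27] guide [-50.29   2.78] cup-stage 0.39 platen 0.5 rel -0.11
67 (array([ 0.06738674, -0.00053098]), np.float64(242.0))
51.5 (array([ 0.05116006, -0.00268444]), np.float64(339.0))
```

View pics/t2.png

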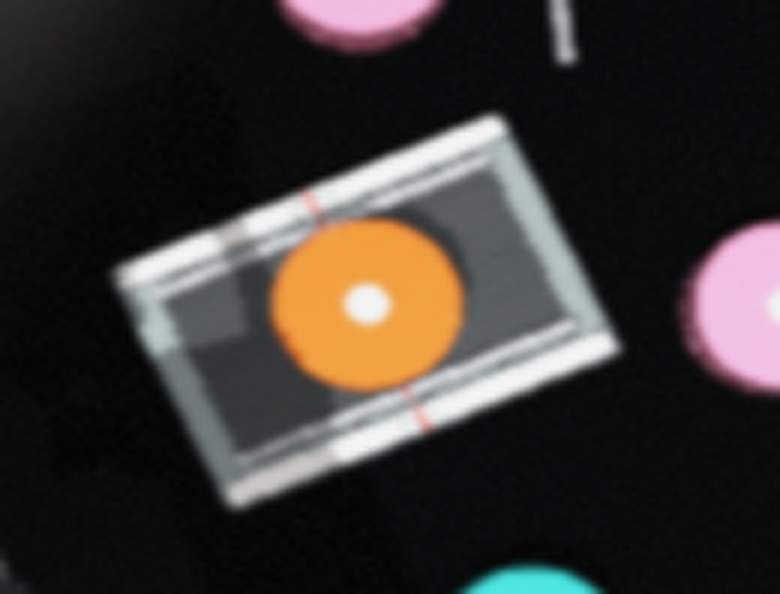

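Centred: the cup is about 0.15 mm off the platen's middle and the platen about +0.6 mm. The cup stands mid-guide at crop (366,304), with the marks in line. Now the press.

Emit:
step_arm --travel '[[-5,0,0],[-10,0,0],[-15,0,0],[-20,0,0],[-22.1,0,0]]' --twist '[[0,0,0],[0,0,0],[0,0,0],[0,0,0],[0,0,0]]'

```text
time_s: 17.25
tcp_pos: [0.5348, -0.0441, 0.1688]
ee_rot: [1.698, 2.641, -0.001]
wrist_force: [-0.2, 0.3, -0.7]
opening: 0.0006
grip_force: 0.0
```

Emit:
step_arm --travel '[[0,0,2.5],[0,0,5],[0,0,6.5],[0,0,7],[0,0,7]]' --twist '[[0,0,0],[0,0,0],[0,0,0],[0,0,0],[0,0,0]]'

```text
time_s: 17.75
tcp_pos: [0.5328, -0.0397, 0.0979]
ee_rot: [-1.693, -2.644, 0.001]
wrist_force: [0.7, 0.1, 0.4]
opening: 0.0006
grip_force: 0.0
```

```bash
python3 -c "
from h import *
report()"
```

```text
t 17.75 tcp stage [-0.7  0.2] z 0.0979 F stage [ 0.65 -0.18] 0.4
top rail 0.0 0 platen -0.14 30 cup [-12.2  35.6] cup-rel-platen 35.78 ell [ 4.9 13.4]
side rail 2.35 523 platen 0.4 199 cup [-1.6  1.9] cup-rel-platen -0.87 ell [25.7 38.9]
```

Emit:
step_arm --travel '[[0,0,0.4],[0,0,0.7],[0,0,0.9],[0,0,1.05],[0,0,1.1]]' --twist '[[0,0,0],[0,0,0],[0,0,0],[0,0,0],[0,0,0]]'

```text
time_s: 18.35
tcp_pos: [0.5332, -0.0396, 0.0875]
ee_rot: [-1.694, -2.646, 0.0]
wrist_force: [-0.0, 0.5, -0.7]
opening: 0.0003
grip_force: 0.0
```

Emit:
step_arm --travel '[[0,0,0.03],[0,0,0.06],[0,0,0.09],[0,0,0.12],[0,0,0.15]]' --twist '[[0,0,0],[0,0,0],[0,0,0],[0,0,0],[0,0,0]]'

```text
time_s: 18.85
tcp_pos: [0.5334, -0.0396, 0.0862]
ee_rot: [1.694, 2.646, 0.0]
wrist_force: [0.5, -1.0, 1.1]
opening: 0.0004
grip_force: 0.0
```

Emit:
step_arm --travel '[[0,0,0.03],[0,0,0.06],[0,0,0.09],[0,0,0.12],[0,0,0.15]]' --twist '[[0,0,0],[0,0,0],[0,0,0],[0,0,0],[0,0,0]]'

```text
time_s: 19.35
tcp_pos: [0.5333, -0.0396, 0.0847]
ee_rot: [1.694, 2.646, 0.0]
wrist_force: [-0.3, -0.5, 0.1]
opening: 0.0004
grip_force: 0.0
```

Emit:
step_arm --travel '[[0,0,0.02],[0,0,0.04],[0,0,0.06],[0,0,0.08],[0,0,0.08]]' --twist '[[0,0,0],[0,0,0],[0,0,0],[0,0,0],[0,0,0]]'

```text
time_s: 19.85
tcp_pos: [0.5333, -0.0396, 0.0838]
ee_rot: [-1.694, -2.646, 0.0]
wrist_force: [-0.1, 0.4, -0.3]
opening: 0.0006
grip_force: 0.0
```

Emit:
step_arm --travel '[[0,0,0.01],[0,0,0.02],[0,0,0.03],[0,0,0.04],[0,0,0.04]]' --twist '[[0,0,0],[0,0,0],[0,0,0],[0,0,0],[0,0,0]]'

```text
time_s: 20.35
tcp_pos: [0.5333, -0.0396, 0.0835]
ee_rot: [-1.694, -2.646, 0.0]
wrist_force: [1.0, -0.6, -0.4]
opening: 0.0004
grip_force: 0.0
```

Emit:
step_arm --travel '[[0,0,0.01],[0,0,0.02],[0,0,0.03],[0,0,0.03],[0,0,0.03]]' --twist '[[0,0,0],[0,0,0],[0,0,0],[0,0,0],[0,0,0]]'

```text
time_s: 20.85
tcp_pos: [0.5334, -0.0396, 0.0832]
ee_rot: [1.694, 2.646, 0.0]
wrist_force: [-0.1, 0.2, -0.4]
opening: 0.0006
grip_force: 0.0
```

Emit:
step_arm --travel '[[0,0,0.01],[0,0,0.02],[0,0,0.03],[0,0,0.04],[0,0,0.04]]' --twist '[[0,0,0],[0,0,0],[0,0,0],[0,0,0],[0,0,0]]'

```text
time_s: 21.35
tcp_pos: [0.5333, -0.0396, 0.0828]
ee_rot: [-1.694, -2.646, 0.0]
wrist_force: [0.2, -0.3, -0.3]
opening: 0.0005
grip_force: 0.0
```

Emit:
step_arm --travel '[[0,0,0.01],[0,0,0.02],[0,0,0.03],[0,0,0.04],[0,0,0.04]]' --twist '[[0,0,0],[0,0,0],[0,0,0],[0,0,0],[0,0,0]]'

```text
time_s: 21.85
tcp_pos: [0.5333, -0.0396, 0.0824]
ee_rot: [-1.694, -2.646, 0.0]
wrist_force: [0.4, -0.7, 0.1]
opening: 0.0005
grip_force: 0.0
```

```bash
python3 -c "
from h import *
c=capture('side')
cv2.imwrite('pics/s2.png',cv2.resize(c['color'][150:260,220:350],None,fx=6,fy=5.4,interpolation=cv2.INTER_CUBIC))"
```

```text
(no output)
```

View pics/s2.png

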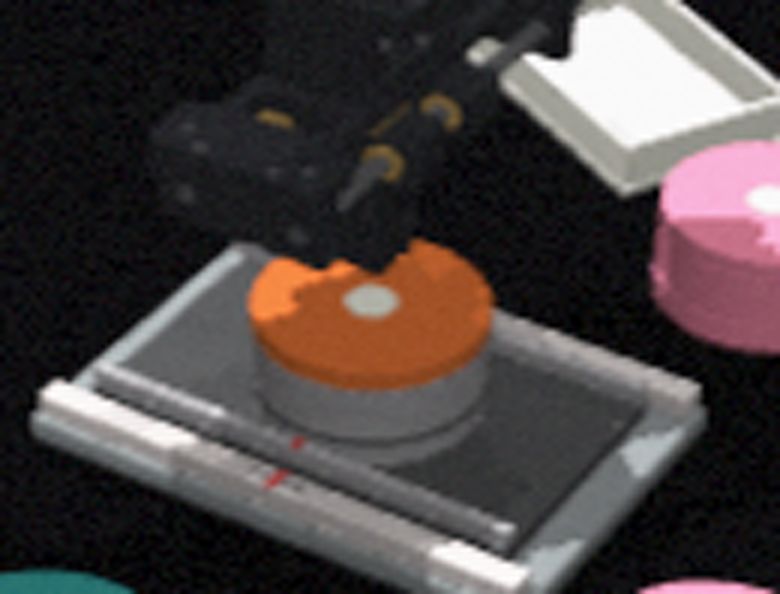

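```bash
python3 -c "
from h import *
c=capture('side');p=sense()['tcp_pos']
for d in(0,.005,.01,.02): 
  q=p.copy();q[2]+=d;u,v=proj(c,q);print(d,u,v,'crop',(u-220+.5)*6,(v-150+.5)*5.4)
c=capture('top')
u,v=proj(c,p);print(u,v);cv2.imwrite('pics/s3.png',np.hstack([cv2.resize(capture('side')['color'][150:215,245:315],None,fx=7,fy=7,interpolation=cv2.INTER_CUBIC)]))"
```

```text
0 282.0618563218702 206.37283405857121 crop 375.37113793122126 307.11330391628456
0.005 282.1031776089347 204.68125855403682 crop 375.6190656536081 297.97879619179884
0.01 282.14472743347267 202.9803273778958 crop 375.868364600836 288.7937678406374
0.02 282.2285203210412 199.5500858211877 crop 376.37112192624704 270.2704634344136
290.7521730795153 206.21341172572812
```

View pics/s3.png

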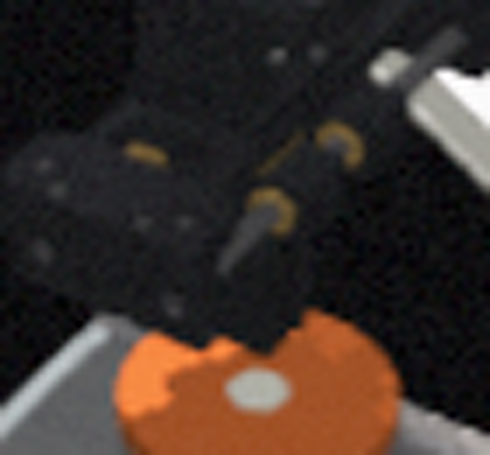

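The picture shows the shut fingertips ending near crop (262,352), about 17 mm or more above the lid and short of the reported TCP. I'll go on down in moderate steps, watching the force.

Emit:
step_arm --travel '[[0,0,0.2],[0,0,0.4],[0,0,0.6],[0,0,0.8],[0,0,0.8]]' --twist '[[0,0,0],[0,0,0],[0,0,0],[0,0,0],[0,0,0]]'

```text
time_s: 22.55
tcp_pos: [0.533, -0.0396, 0.0739]
ee_rot: [-1.694, -2.645, 0.001]
wrist_force: [0.2, 0.9, 0.3]
opening: 0.0005
grip_force: 0.0
```

```bash
cat > tip.py <<'E'
from h import *
c=capture('side');p=sense()['tcp_pos'];hs=cv2.cvtColor(c['color'],cv2.COLOR_BGR2HSV)
m=cv2.inRange(hs,(3,120,60),(20,255,255))>0
for u in range(268,300,2):
    v=np.nonzero(m[175:225,u])[0]+175;print((u,int(v.min()) if len(v) else None),end=' ')
print('\ntcp',p,proj(c,p),proj(c,[p[0],p[1],.084]))
for a in(-1,1):
  for b in(-1,1):
    o=RM@np.array([a*.0165,b*.009]);print(a,b,proj(c,[p[0]+o[0],p[1]+o[1],.084]))
E
python3 tip.py
```

```text
(268, 201) (270, 202) (272, 203) (274, 202) (276, 201) (278, 202) (280, 181) (282, 180) (284, 181) (286, 182) (288, 195) (290, 194) (292, 195) (294, 176) (296, 197) (298, 199) 
tcp [ 0.53311459 -0.03959946  0.07407438] (np.float64(281.91776712955425), np.float64(209.1841989866123)) (np.float64(281.99886136697694), np.float64(205.84756162229795))
-1 -1 (np.float64(281.50832259956877), np.float64(211.23658508067115))
-1 1 (np.float64(274.72675702960186), np.float64(208.3838021264987))
1 -1 (np.float64(289.1806480362255), np.float64(203.34282057375958))
1 1 (np.float64(282.47746666624374), np.float64(200.58963838275756))
```

```bash
cat > tip.py <<'E'
from h import *
c=capture('side');hs=cv2.cvtColor(c['color'],cv2.COLOR_BGR2HSV)
m=(c['color'].max(2)<70)
r=[]
for u in range(266,302,2):
    v=np.nonzero(m[175:214,u])[0]+175;r.append((u,int(v.max()) if len(v) else None))
print(r,sense()['tcp_pos'][2],sense()['wrist_force'])
E
python3 tip.py
```

```text
[(266, 199), (268, 200), (270, 201), (272, 202), (274, 202), (276, 200), (278, 201), (280, 202), (282, 202), (284, 201), (286, 199), (288, 196), (290, 193), (292, 194), (294, 195), (296, 196), (298, 198), (300, 200)] 0.07424780738788586 [-0.40641746 -0.05353101 -0.42473369]
```

Emit:
step_arm --travel '[[0,0,0.1],[0,0,0.2],[0,0,0.3],[0,0,0.4],[0,0,0.4]]' --twist '[[0,0,0],[0,0,0],[0,0,0],[0,0,0],[0,0,0]]'

```text
time_s: 23.15
tcp_pos: [0.5332, -0.0396, 0.0702]
ee_rot: [-1.694, -2.645, 0.0]
wrist_force: [0.1, 0.1, -0.7]
opening: 0.0005
grip_force: 0.0
```

```bash
python3 tip.py
```

```text
[(266, 201), (268, 202), (270, 202), (272, 203), (274, 203), (276, 202), (278, 202), (280, 203), (282, 204), (284, 202), (286, 201), (288, 196), (290, 193), (292, 194), (294, 195), (296, 196), (298, 198), (300, 200)] 0.07027727362805616 [0.15670928 0.07881193 0.74253832]
```

Emit:
step_arm --travel '[[0,0,0.1],[0,0,0.2],[0,0,0.3],[0,0,0.35],[0,0,0.35]]' --twist '[[0,0,0],[0,0,0],[0,0,0],[0,0,0],[0,0,0]]'

```text
time_s: 23.7
tcp_pos: [0.5332, -0.0396, 0.0667]
ee_rot: [-1.694, -2.645, 0.0]
wrist_force: [-0.3, -0.7, -0.8]
opening: 0.0005
grip_force: 0.0
```

```bash
python3 tip.py; python3 -c "
from h import *
spot('side')"
```

```text
[(266, 202), (268, 203), (270, 204), (272, 205), (274, 205), (276, 203), (278, 203), (280, 204), (282, 205), (284, 203), (286, 202), (288, 198), (290, 193), (292, 194), (294, 195), (296, 196), (298, 198), (300, 200)] 0.06681723550988777 [-0.34447841 -0.60620853  0.24106123]
side spot [-3.13  1.  ] rail [-65.72   2.27] guide [-50.23   2.79] cup-stage -1.27 platen 0.51 rel -1.79
```

Emit:
step_arm --travel '[[0,0,0.03],[0,0,0.06],[0,0,0.09],[0,0,0.12],[0,0,0.15]]' --twist '[[0,0,0],[0,0,0],[0,0,0],[0,0,0],[0,0,0]]'

```text
time_s: 24.3
tcp_pos: [0.5334, -0.0396, 0.0654]
ee_rot: [1.694, 2.646, -0.0]
wrist_force: [-0.2, -0.3, 0.2]
opening: 0.0001
grip_force: 0.0
```

```bash
python3 tip.py; python3 -c "
from h import *
c=capture('side')
cv2.imwrite('pics/s4.png',cv2.resize(c['color'][120:250,210:350],None,fx=5.6,fy=4.6*5.6/4.6*.8,interpolation=cv2.INTER_CUBIC))"
```

```text
[(266, 202), (268, 203), (270, 204), (272, 205), (274, 205), (276, 203), (278, 204), (280, 205), (282, 205), (284, 204), (286, 202), (288, 198), (290, 193), (292, 194), (294, 195), (296, 196), (298, 198), (300, 200)] 0.06531627889668196 [-0.06728767  0.31278144  0.75865441]
```

View pics/s4.png

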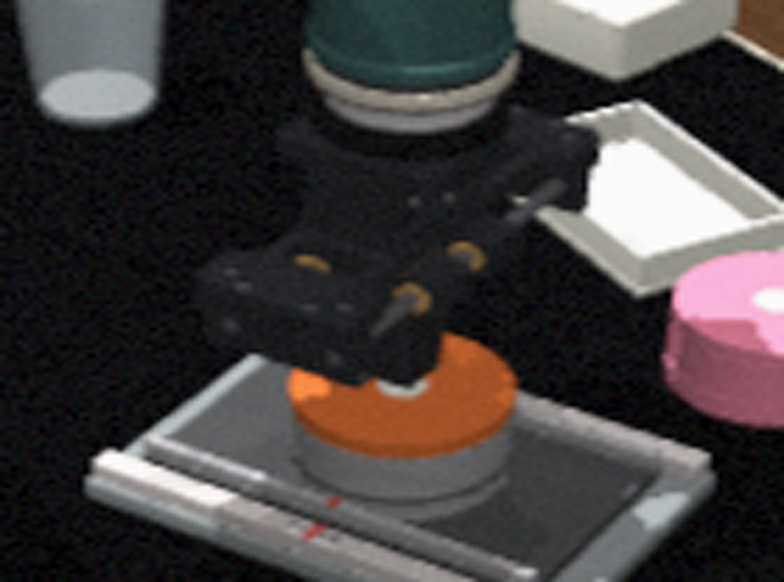

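The fingertips are just over the white spot at crop (405,378), nearly on the lid. Continuing in fine steps.

Emit:
step_arm --travel '[[0,0,0.03],[0,0,0.06],[0,0,0.09],[0,0,0.12],[0,0,0.12]]' --twist '[[0,0,0],[0,0,0],[0,0,0],[0,0,0],[0,0,0]]'

```text
time_s: 24.9
tcp_pos: [0.5333, -0.0397, 0.0641]
ee_rot: [-1.694, -2.646, 0.0]
wrist_force: [0.7, 0.2, 0.5]
opening: 0.0005
grip_force: 0.0
```

Emit:
step_arm --travel '[[0,0,0.03],[0,0,0.06],[0,0,0.09],[0,0,0.12],[0,0,0.12]]' --twist '[[0,0,0],[0,0,0],[0,0,0],[0,0,0],[0,0,0]]'

```text
time_s: 25.4
tcp_pos: [0.5333, -0.0396, 0.0629]
ee_rot: [-1.694, -2.646, 0.0]
wrist_force: [-0.3, 0.1, -0.3]
opening: 0.0004
grip_force: 0.0
```

Emit:
step_arm --travel '[[0,0,0.03],[0,0,0.06],[0,0,0.09],[0,0,0.12],[0,0,0.12]]' --twist '[[0,0,0],[0,0,0],[0,0,0],[0,0,0],[0,0,0]]'

```text
time_s: 25.9
tcp_pos: [0.5333, -0.0396, 0.0617]
ee_rot: [-1.694, -2.646, 0.0]
wrist_force: [-0.1, -0.4, 0.0]
opening: 0.0005
grip_force: 0.0
```

```bash
python3 tip.py
```

```text
[(266, 204), (268, 205), (270, 206), (272, 206), (274, 206), (276, 205), (278, 205), (280, 206), (282, 207), (284, 205), (286, 203), (288, 198), (290, 193), (292, 194), (294, 195), (296, 196), (298, 198), (300, 200)] 0.06175557772678301 [0.25164555 0.21238342 0.23259461]
```

Emit:
step_arm --travel '[[0,0,0.03],[0,0,0.06],[0,0,0.09],[0,0,0.12],[0,0,0.12]]' --twist '[[0,0,0],[0,0,0],[0,0,0],[0,0,0],[0,0,0]]'

```text
time_s: 26.45
tcp_pos: [0.5333, -0.0396, 0.0605]
ee_rot: [-1.694, -2.646, 0.0]
wrist_force: [-0.6, -0.4, 0.4]
opening: 0.0008
grip_force: 0.0
```

Emit:
step_arm --travel '[[0,0,0.02],[0,0,0.04],[0,0,0.06],[0,0,0.08],[0,0,0.1]]' --twist '[[0,0,0],[0,0,0],[0,0,0],[0,0,0],[0,0,0]]'

```text
time_s: 26.95
tcp_pos: [0.5333, -0.0396, 0.0596]
ee_rot: [1.694, 2.646, -0.0]
wrist_force: [-0.1, -1.0, -0.2]
opening: 0.0003
grip_force: 0.0
```

Emit:
step_arm --travel '[[0,0,0.02],[0,0,0.04],[0,0,0.06],[0,0,0.08],[0,0,0.1]]' --twist '[[0,0,0],[0,0,0],[0,0,0],[0,0,0],[0,0,0]]'

```text
time_s: 27.45
tcp_pos: [0.5333, -0.0396, 0.0586]
ee_rot: [1.694, 2.646, -0.0]
wrist_force: [-0.5, -0.3, -0.5]
opening: 0.0005
grip_force: 0.0
```

Emit:
step_arm --travel '[[0,0,0.02],[0,0,0.04],[0,0,0.06],[0,0,0.08],[0,0,0.08]]' --twist '[[0,0,0],[0,0,0],[0,0,0],[0,0,0],[0,0,0]]'

```text
time_s: 27.95
tcp_pos: [0.5334, -0.0396, 0.058]
ee_rot: [1.694, 2.646, -0.0]
wrist_force: [-0.8, 0.7, 3.1]
opening: 0.0008
grip_force: 1.2
```

```bash
python3 tip.py;python3 -c "
from h import *
report()
s=sense();print(s)
c=capture('side')
cv2.imwrite('pics/s5.png',cv2.resize(c['color'][165:235,235:320],None,fx=8,fy=8,interpolation=cv2.INTER_CUBIC))"
```

```text
[(266, 205), (268, 206), (270, 207), (272, 208), (274, 208), (276, 206), (278, 206), (280, 207), (282, 208), (284, 206), (286, 205), (288, 199), (290, 193), (292, 194), (294, 195), (296, 196), (298, 198), (300, 200)] 0.05798631658225784 [-2.33248815  0.06242902  2.75575853]
t 28.0 tcp stage [-0.2 -0.1] z 0.058 F stage [-2.09  1.03] 2.76
top rail 0.0 0 platen 0.03 29 cup [-11.   37.7] cup-rel-platen 37.64 ell [ 4.  10.5]
side rail 2.3 538 platen 0.53 203 cup [-2.1  1.4] cup-rel-platen -1.44 ell [25.5 39.1]
{'time_s': 28.1, 'joint_positions': array([-1.20742709e-01,  1.50116552e-01,  2.04772206e+00, -5.60186156e-08,
        9.43741288e-01, -5.52499867e-01]), 'qd': array([-0.00059727,  0.00117181, -0.00013601, -0.00089249, -0.00165911,
        0.0009658 ]), 'joint_efforts': array([-1.67631533e-02, -3.70447218e+01, -2.96955997e+01,  5.52602147e-02,
       -4.22211410e-01, -6.66332994e-05]), 'tcp_pos': array([ 0.53335394, -0.03963079,  0.05801506]), 'ee_rot': array([1.69402698e+00, 2.64571440e+00, 8.62573159e-06]), 'wrist_force': array([-1.28978312,  0.75379704,  4.34386407]), 'torque': array([-0.01131015,  0.28770443, -0.02222351]), 'grip_force': 1.5695637837052345, 'opening': 0.0003499233835542404}
```

View pics/s5.png

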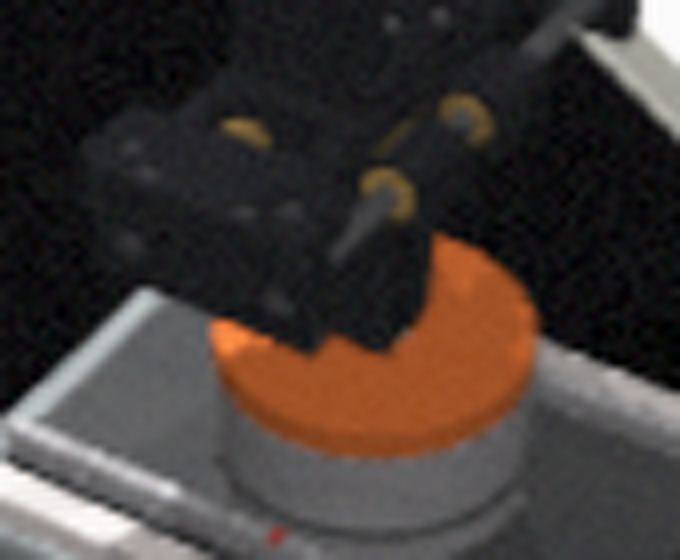

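Contact: the reading is about 3.5 N up, and the dark fingertip corner at crop (385,350) fits a tip standing on the lid's middle. I'll raise the force gradually.

Emit:
step_arm --travel '[[0,0,0.01],[0,0,0.02],[0,0,0.03],[0,0,0.03],[0,0,0.03]]' --twist '[[0,0,0],[0,0,0],[0,0,0],[0,0,0],[0,0,0]]'

```text
time_s: 28.65
tcp_pos: [0.5334, -0.0396, 0.058]
ee_rot: [1.694, 2.646, -0.0]
wrist_force: [-1.9, 1.2, 5.5]
opening: 0.0004
grip_force: 3.0
```

Emit:
step_arm --travel '[[0,0,0.01],[0,0,0.02],[0,0,0.03],[0,0,0.04],[0,0,0.05]]' --twist '[[0,0,0],[0,0,0],[0,0,0],[0,0,0],[0,0,0]]'

```text
time_s: 29.15
tcp_pos: [0.5334, -0.0397, 0.058]
ee_rot: [1.694, 2.646, -0.0]
wrist_force: [-4.5, -0.2, 8.7]
opening: 0.0003
grip_force: 4.8
```

```bash
python3 -c "
from h import *
report();s=sense();print(s['wrist_force'],s['torque'])"
```

```text
t 29.15 tcp stage [-0.2 -0.1] z 0.058 F stage [-4.13  1.68] 8.69
top rail 0.0 0 platen 0.17 29 cup [-11.1  37.5] cup-rel-platen 37.37 ell [ 4.1 10.4]
side rail 2.27 539 platen 0.45 212 cup [-2.   1.3] cup-rel-platen -1.41 ell [25.4 39.4]
[-4.84940211 -0.58720135  9.21341074] [-9.11936940e-02  7.37583747e-01  6.92394081e-04]
```

Emit:
step_arm --travel '[[0,-0.01,0],[0.01,-0.02,0.01],[0.01,-0.03,0.02],[0.01,-0.03,0.03],[0.01,-0.03,0.03]]' --twist '[[0,0,0],[0,0,0],[0,0,0],[0,0,0],[0,0,0]]'

```text
time_s: 29.75
tcp_pos: [0.5334, -0.0398, 0.058]
ee_rot: [1.694, 2.645, 0.0]
wrist_force: [-4.3, 0.7, 8.8]
opening: 0.0003
grip_force: 5.0
```

```bash
python3 -c "
from h import *
report();s=sense();print(s['wrist_force'],s['torque'])"
```

```text
t 29.75 tcp stage [-0.2 -0.2] z 0.058 F stage [-3.61  2.4 ] 8.76
top rail 0.0 0 platen 0.09 27 cup [-11.4  37.4] cup-rel-platen 37.31 ell [ 4.1 10.1]
side rail 2.27 547 platen 0.44 210 cup [-2.1  1.2] cup-rel-platen -1.55 ell [25.3 39.4]
[-4.34759911  0.19360411 10.87558985] [-0.00844012  0.68389487  0.03686024]
```

Emit:
step_arm --travel '[[0.01,-0.01,0.01],[0.01,-0.02,0.02],[0.02,-0.03,0.03],[0.02,-0.04,0.03],[0.02,-0.04,0.03]]' --twist '[[0,0,0],[0,0,0],[0,0,0],[0,0,0],[0,0,0]]'

```text
time_s: 30.35
tcp_pos: [0.5335, -0.0398, 0.058]
ee_rot: [1.693, 2.644, 0.001]
wrist_force: [-3.6, 0.5, 10.3]
opening: 0.0006
grip_force: 5.3
```

```bash
python3 -c "
from h import *
report();s=sense();print(s['wrist_force'],s['torque'])"
```

```text
t 30.35 tcp stage [-0.1 -0.2] z 0.058 F stage [-3.06  1.95] 10.27
top rail 0.0 0 platen 0.11 23 cup [-10.   37.7] cup-rel-platen 37.56 ell [ 4.  11.2]
side rail 2.25 533 platen 0.48 206 cup [-2.   1.2] cup-rel-platen -1.49 ell [25.4 39.4]
[-2.30747173  0.86362557  9.57785767] [ 0.00119421  0.60768979 -0.03324591]
```

Emit:
step_arm --travel '[[0.01,-0.02,0.01],[0.02,-0.03,0.02],[0.02,-0.04,0.03],[0.02,-0.04,0.03],[0.02,-0.04,0.03]]' --twist '[[0,0,0],[0,0,0],[0,0,0],[0,0,0],[0,0,0]]'

```text
time_s: 30.95
tcp_pos: [0.5335, -0.0398, 0.058]
ee_rot: [1.693, 2.644, 0.002]
wrist_force: [-2.8, 1.0, 11.7]
opening: 0.0009
grip_force: 5.6
```

```bash
python3 -c "
from h import *
for i in range(3):
  s=sense();print(s['wrist_force'],s['torque'],s['tcp_pos']);capture('side')
report()"
```

```text
[-2.81933163  1.04460815 11.70568158] [ 0.04964028  0.544141   -0.0026049 ] [ 0.53347108 -0.03977888  0.05795703]
[-3.5333058   0.51051495 11.6861039 ] [-0.03437935  0.58947785 -0.02168981] [ 0.53347265 -0.03977099  0.05794826]
[-3.30081305  1.80696446 11.7050108 ] [ 0.02292808  0.5705453  -0.01993202] [ 0.53348429 -0.0398199   0.05794181]
t 31.1 tcp stage [-0.1 -0.2] z 0.0579 F stage [-1.29  1.91] 11.18
top rail 0.0 0 platen 0.28 27 cup [-10.   37.7] cup-rel-platen 37.4 ell [ 4.  11.2]
side rail 2.29 522 platen 0.42 214 cup [-2.   1.2] cup-rel-platen -1.46 ell [25.3 39.4]
```

Emit:
step_arm --travel '[[0,-0.01,0.01],[0,-0.02,0.01],[0,-0.02,0.01],[0,-0.02,0.01],[0,-0.02,0.01]]' --twist '[[0,0,0],[0,0,0],[0,0,0],[0,0,0],[0,0,0]]'

```text
time_s: 31.7
tcp_pos: [0.5335, -0.0398, 0.0579]
ee_rot: [1.693, 2.644, 0.002]
wrist_force: [-2.3, 0.2, 10.8]
opening: 0.0008
grip_force: 5.6
```

Emit:
step_arm --travel '[[0,0,0],[0,0,0],[0,0,0],[0,0,0],[0,0,0]]' --twist '[[0,0,0],[0,0,0],[0,0,0],[0,0,0],[0,0,0]]'

```text
time_s: 32.2
tcp_pos: [0.5335, -0.0398, 0.0579]
ee_rot: [1.693, 2.644, 0.002]
wrist_force: [-2.5, 1.6, 11.4]
opening: 0.001
grip_force: 5.6
```

Emit:
step_arm --travel '[[0,0,-0.05],[0,0,-0.15],[0,0,-0.5],[0,0,-2],[0,0,-5]]' --twist '[[0,0,0],[0,0,0],[0,0,0],[0,0,0],[0,0,0]]'

```text
time_s: 32.7
tcp_pos: [0.5293, -0.0394, 0.1043]
ee_rot: [-1.691, -2.641, 0.004]
wrist_force: [0.9, -0.7, 0.1]
opening: 0.0007
grip_force: 0.0
```

Emit:
step_arm --travel '[[3,0,-3],[7,0,-5],[12,0,-5],[17,0,-5],[21,0,-5]]' --twist '[[0,0,0],[0,0,0],[0,0,0],[0,0,0],[0,0,0]]'

```text
time_s: 33.2
tcp_pos: [0.4431, 0.1528, 0.1573]
ee_rot: [1.694, 2.645, 0.002]
wrist_force: [0.7, 0.6, -0.1]
opening: 0.0003
grip_force: 0.0
```

Emit:
step_arm --travel '[[1,0,0],[1,0,0],[1,0,0],[1,0,0],[1,0,0]]' --twist '[[0,0,0],[0,0,0],[0,0,0],[0,0,0],[0,0,0]]'

```text
time_s: 33.7
tcp_pos: [0.4405, 0.1589, 0.1559]
ee_rot: [1.697, 2.644, -0.001]
wrist_force: [-0.7, -0.3, -0.7]
opening: 0.0003
grip_force: 0.0
```

```bash
python3 -c "
from h import *
report();spot('top');spot('side')"
```

```text
t 33.7 tcp stage [ -1.3 219.2] z 0.1559 F stage [-0.77 -0.  ] -0.67
top rail -0.71 270 platen 0.92 81 cup [-0.2 -0.2] cup-rel-platen -0.44 ell [29.8 31.4]
side rail 2.27 881 platen 0.38 464 cup [-4.   0.4] cup-rel-platen -2.28 ell [27.7 39.9]
top spot [ 0.35 -0.14] rail [-67.05  -0.72] guide [-49.94   0.15] cup-stage 0.58 platen 0.87 rel -0.29
side spot [0.3  2.34] rail [-65.6    2.26] guide [-50.43   2.66] cup-stage 0.08 platen 0.4 rel -0.32
```

```bash
python3 -c "
from h import *
print(manip.hand_in())"
```

```text
the job is handed in; nothing more can be done
None
```

I handed the job in at about 34 s. The cup ended about 0.3 mm off the platen's middle and the platen about 0.4–0.9 mm off its own, after a press of about 11–12 N held for over a second on the lid's middle with roughly 3 N of sideways force. The tool is clear. The shut fingertips touched the lid about 26 mm above the reported tool position, so I set the press by force and camera.

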